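# Snap the amber cover onto the UV curing box and start the cure

### The job

Close the UV curing box and start the cure: lay the amber cover over the chamber mouth with a snap hook in each of its end notches and push it straight down until both hooks have clicked over it, gently, because the brittle cover cracks if it is forced down hard. Then press the large round start button fully in and let it go. Do not disturb the other things on the bench.

Things in the scene. Friction and masses are not known exactly. Their poses are not given: they have to be found in the camera images.
- box: White UV curing box, fixed, 250 mm along its x, 220 mm along its y, flat deck 115 mm above the bench. Origin: centre of its underside; x runs from the button end to the chamber end, z up. The chamber (110 x 100 mm, open at the top, centred at x = +30 mm) holds a white resin splint.
- box_mouth (a point): Centre of the chamber mouth, 127 mm above the bench (12 mm above the deck), axes as the box. Round it lies a black frame (140 mm in x, 160 mm in y) that carries both snap hooks and whose flat top is the seat of the cover. The frame is jacked up or down to suit the part, so its top and the hooks together lie at a height that is not measured, anywhere within 10 mm above or below this point; it may also lie 1 mm to any side.
- cover_grip (a point): Middle of the black bar handle of the loose amber cover, the place to grip, 28 mm above the cover's underside. Handle 14 mm thick (cover x), 60 mm long (cover y), its top 41 mm above the underside. Plate 130 mm (x) by 152 mm (y) by 5 mm, about 140 g, with a notch 27 mm wide (x) and 11.5 mm deep in the middle of each y end; the notch floors are 129 mm apart. Either way round fits. Axes: cover x, y, z up.
- hook_left (a joint): White springy snap hook at the +y side of the mouth, 20 mm wide (box x), its inner face 66 mm from the mouth centre. Value: outward bend in rad, 0 at rest. Its barb points 5 mm inwards: a ramp over the whole hook from 19 mm above the seat (hook top) down to 7 mm, and a flat catch 5.8 mm above the seat. Bends to about 0.12 as the notch floor rides over the barb, back to 0 when it has clicked over the plate.
- hook_right (a joint): The same at the -y side. The notch floors meet the ramps 11 mm above the seat (higher if off-centre); the push rises to 10-20 N, falls, and rises to up to 24 N as the barbs slide past and the pins go in, until both hooks click (not always at once) and the plate meets the hard seat. The pins carry 15 N; the cover cracks at over 18 N on the seat besides, so at a push of about 33 N.
- interlock (a joint): Travel of the brass interlock pin in the frame, 61 mm from the mouth centre towards the box's +x, 6 mm across: 0 when it stands 5 mm above the seat, 0.005 m when the cover presses it flush, about 0.004 under a clicked cover. Springs up with 5 to 8 N.
- ejector (a joint): The same for the steel ejector pin 61 mm towards the box's -x.
- start (a joint): Travel of the large round green start button (44 mm across), pressed straight down: 0 out, 0.006 m fully in, about 5 N; it springs back.
- start_top (a point): Centre of the top face of the start button, 22 mm above the deck, 115 mm from the mouth centre towards the box's -x.
Mind the look-alikes: they are no part of the job. There is more than one size of the part that bears cover_grip; the job needs the smaller.

How it is judged:
By the outcome, as a careful person would: the job done as asked, in the order asked, and still so for the second after the job is handed in, with the robot touching nothing.
It also fails if it takes over 61 s, if anything falls off the work surface, if the arm or the gripper's body presses on something with over 40 N, if the wrist force passes 120 N, or if a joint passes its speed limit or range.

### The arm

A 7-joint arm with a two-finger parallel gripper is mounted at the origin on the work surface. World frame = base frame: x ahead of the robot, y to its left, z up, the work surface at z = 0. Lengths are in m, angles in rad, forces in N, time in s.
With the tool pointing down it reaches from about 0.425 to 0.925 m from the base axis. Payload 6.8 kg.
Tool frame: the origin (TCP) lies midway between the tips of the shut fingers; the grasp point (between the pads) lies 19 mm behind it; z points along the fingers, y is the line along which they close (so a half turn about z gives the same grasp; the last joint's range is limited). The gripper opens to 85 mm and grips with 20 to 120 N. Pads are 22 mm wide; open, the fingers measure 114 mm over their backs; the gripper's body (76 mm by 85 mm) begins 54 mm behind the grasp point. The pads swing forward as they close: fully open they stand 13 mm farther back than shut.
Start: joints at [1.004, 0.477, 0.022, 1.555, -0.011, 1.109, -0.083], TCP at [0.299, -0.605, 0.231] pointing down, gripper open.
Joint ranges: [-2.96, 2.96], [-0.34, 2.1], [-1.41, 1.46], [0.24, 2.44], [-1.37, 4.51], [0.17, 1.92], [-2.96, 2.96]. Speed limits (rad/s): [2.39, 2.39, 3.14, 3.14, 3.14, 3.14, 3.14].

### API

Orientations are given as a rotation vector (axis times angle).
In Python, from bench import r gives the robot as it stands. The module is installed in compiled form; this text tells all that it offers.
- The arm moves only by the tool apply_moves, never from a script. Its argument "rows" is a list of rows, each a list of 6 numbers: the shift along the tool's x, y, z scaled (see below), then the turn, a rotation vector about the tool's x, y, z scaled (see below). A call has 1 to 5 rows; each row is the pose to reach, as a shift and turn from the pose commanded when the call began, along the tool's axes at that moment; what a row does not reach only later rows make up. The controller multiplies each number of a shift by 0.25 m and each number of a turn by 90 degrees. A row lasts 1/8 s, in which the tool goes at most 62.5 mm and 10.7 degrees, less where a joint would pass 70% of its speed; a pose out of reach is approached as far as the arm can. A call with a number of a shift or a turn outside -1 to 1 is refused whole. A call with a gripper value outside its range is refused whole. "claw" is the opening, from 0 (shut) to 1 (fully open), set as the call begins (left out, the last holds). The fingers move at their own pace and stop on an object; "newtons" is the grip in N (left out, the last holds). Time passes only in rows, so rows that repeat a pose let the fingers close. It gives the time, the measured TCP pose, the force, the opening and the grip force at its end, in the units of the state.
- r.get_obs(): the state, without advancing time (a new reading comes with each control period).
- r.grab_frame(name): name is "scene" or "top" or "wrist"; returns a dict with "pixels" (420x560x3 uint8, red, green, blue), "intrinsics" (3x3 intrinsics, pixels), "dist" ([k1, k2, p1, p2, k3] as OpenCV has them; the pictures are not rectified), "eye" and "attitude" of the camera in the world. Camera axes: x right, y up, looking along -z (the intrinsics and any distortion apply to the point x, -y, -z); pixel columns grow to the right and rows downward; lengths in m; the calibration is good to about 2 mm. A picture is of the moment at which its call begins. There is no depth.
- r.hand_in(): hands the job in; it is judged then, once.
Trained networks look in a picture, given as the dict that the camera call returned (one of the last four; its "shot" number tells which), for a name from the list of things; names that differ only in an ending like _2 or _b are one class to them, and where a whole thing is asked for, a point or a joint stands for the part that bears it (a point fixed in the world has none). Each returns a list of dicts, best first, with "conf" (0 to 1); they miss things now and then, are a little off and sometimes report something else, mostly with a low value. They report only what shows in the picture. A call takes as long as a camera call. They do not tell look-alikes from the thing itself.
- r.search_frame(picture, thing): "rect" ([left, top, width, height] in pixels, round what is visible of it).
- r.outline_of(picture, thing): "pixels" (420x560 bool, what is visible of it) and "rect" ([left, top, width, height] in pixels, round what is visible of it).
- r.landmark_of(picture, thing): "point" ([column, row] in pixels: a listed point, or the origin of a listed thing).
The state is a dict: "clock": time; "joints": joint angles; "qvel": joint speeds; "tau": joint torques, N m; "tcp_pos": TCP position; "orientation": TCP orientation; "contact_force": force on the tool from outside, world axes, zero at the start; "moment": the same for the moment, N m; "grip_width": finger opening in m; "gripper_force": force on a finger pad.
Only numpy, scipy, OpenCV 4.12 (cv2) and the standard library are available. Lean on these libraries where they do the work, as an engineer would, in place of code of your own. Each camera call takes 0.05 s, during which the arm holds its last target. There are 200 camera calls.

## Working session

There is one attempt and no reset: what is moved stays moved. The work goes in short steps, Python scripts to look and compute and a tool call to move; the robot and the scene stay as the last step left them, time stands still between calls to the robot, and variables do not carry over. Pictures are saved under pics/ and viewed, at most 10 in all, crops included, and the job is handed in when it is done.

Besides the shell and the picture viewer there is one more tool, called after "Request:" in YAML: its name, and indented under it one key for each argument. apply_moves: Moves the arm, as the interface text tells. Its arguments: {"type":"object","properties":{"rows":{"type":"array","items":{"type":"array","items":{"type":"number"}}},"claw":{"type":"number"},"newtons":{"type":"number"}},"required":["rows"]}

```bash
mkdir -p pics; python3 - <<'E'
from bench import r
import cv2,numpy as np
o=r.get_obs(); print({k:np.round(v,3).tolist() for k,v in o.items()})
ims=[]
for n in ("scene","top"):
    p=r.grab_frame(n); cv2.imwrite(f"pics/{n}0.png",p["pixels"][:,:,::-1])
    print(n,p["intrinsics"],p["dist"],p["eye"],p["attitude"])
    for t in ("box","box_mouth","cover_grip","start_top","hook_left","interlock"):
        print(t,[(np.round(d["point"],1).tolist(),round(d["conf"],2)) for d in r.landmark_of(p,t)], [(d["rect"],round(d["conf"],2)) for d in r.search_frame(p,t)] if t!="box_mouth" else "")
E
```

```text
{'clock': 0.0, 'joints': [1.004, 0.478, 0.022, 1.556, -0.012, 1.109, -0.083], 'qvel': [-0.002, -0.001, -0.0, 0.0, 0.001, 0.001, -0.002], 'tau': [0.001, -59.645, 1.608, -28.12, 0.012, 0.009, -0.0], 'tcp_pos': [0.299, -0.605, 0.23], 'orientation': [-3.058, -0.714, 0.001], 'contact_force': [0.531, 0.647, -0.527], 'moment': [-0.015, -0.005, -0.051], 'gripper_force': 0.0, 'grip_width': 0.085}
scene [[416.01840895   0.         278.77347097]
 [  0.         416.01840895 210.02940179]
 [  0.           0.           1.        ]] [-0.05568273  0.          0.          0.          0.        ] [ 1.24631343 -0.24634287  0.83126019] [0.71009881 0.5507417  1.27316522]
box [([396.4, 238.9], 0.79)] [([339.1, 171.8, 127.2, 111.4], 0.79)]
box_mouth [([409.6, 208.7], 0.82)] 
cover_grip [([123.8, 202.8], 0.77), ([168.4, 264.9], 0.6)] [([139.7, 246.2, 60.2, 48.6], 0.64), ([78.3, 181.9, 98.7, 65.9], 0.57)]
start_top [([386.6, 181.3], 0.44)] [([379.0, 179.1, 15.8, 13.4], 0.63)]Traceback (most recent call last):
  File "<stdin>", line 9, in <module>
ValueError: it knows: box, box_mouth, cover_grip, start_top
```

View both.

```bash
cat > h.py <<'E'
from bench import r
import cv2,numpy as np
from scipy.spatial.transform import Rotation as R
def ray(p,uv):
    x,y=cv2.undistortPoints(np.array([[uv]],float),p["intrinsics"],np.array(p["dist"],float))[0,0]
    return np.array(p["eye"]), R.from_rotvec(p["attitude"]).as_matrix()@np.array([x,-y,-1.])
def at(p,uv,z):
    e,d=ray(p,uv); return e+d*(z-e[2])/d[2]
def proj(p,P):
    c=(np.atleast_2d(P)-p["eye"])@R.from_rotvec(p["attitude"]).as_matrix()*[1,-1,-1]
    return cv2.projectPoints(c,np.zeros(3),np.zeros(3),p["intrinsics"],np.array(p["dist"],float))[0][:,0]
E
python3 - <<'E'
from h import *
for n in ("scene","top"):
    p=r.grab_frame(n); cv2.imwrite(f"pics/{n}0.png",p["pixels"][:,:,::-1])
    print(n,p["eye"],p["attitude"])
    for t,z in (("box",0),("box_mouth",.127),("cover_grip",.028),("start_top",.137)):
        print(t,[(np.round(d["point"],1).tolist(),round(d["conf"],2),np.round(at(p,d["point"],z),3).tolist()) for d in r.landmark_of(p,t)])
    s=cv2.resize(p["pixels"][:,:,::-1],(800,600),interpolation=cv2.INTER_CUBIC); cv2.imwrite(f"pics/{n}1.png",s)
E
```

```text
scene [ 1.24631343 -0.24634287  0.83126019] [0.71009881 0.5507417  1.27316522]
box [([398.6, 238.1], 0.98, [0.536, 0.268, 0.0])]
box_mouth [([413.2, 208.9], 0.76, [0.556, 0.271, 0.127])]
cover_grip [([124.7, 196.9], 0.92, [0.234, -0.479, 0.028]), ([167.2, 264.8], 0.81, [0.527, -0.361, 0.028])]
start_top [([387.8, 179.2], 0.43, [0.439, 0.249, 0.137])]
top [ 0.37893821 -0.07015006  1.1979148 ] [ 0.0840948  -0.0542959  -1.59492884]
box [([181.4, 197.1], 0.96, [0.525, 0.252, 0.0])]
box_mouth [([167.5, 175.7], 0.8, [0.57, 0.257, 0.127])]
cover_grip [([383.7, 182.7], 0.97, [0.548, -0.357, 0.028]), ([429.4, 275.4], 0.75, [0.271, -0.481, 0.028])]
start_top [([173.1, 219.0], 0.69, [0.449, 0.238, 0.137])]
```

View pics/scene1.png

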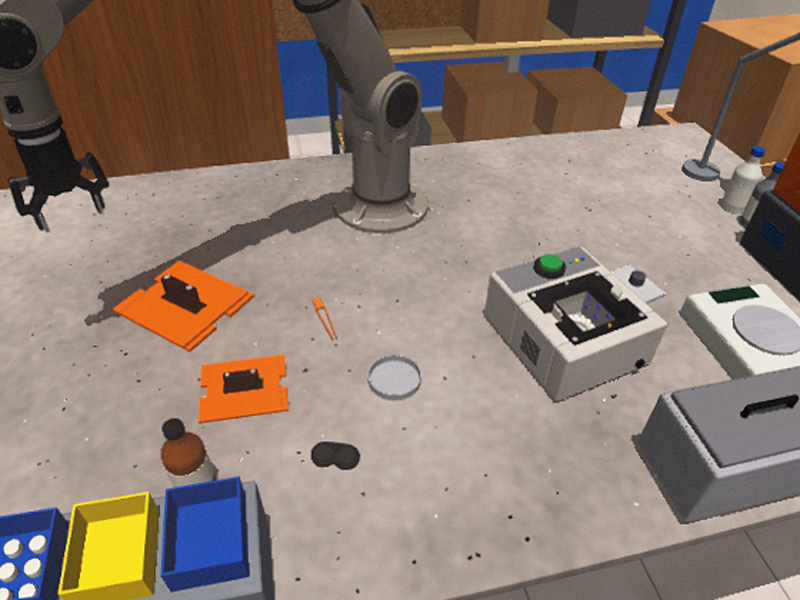

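View pics/top1.png

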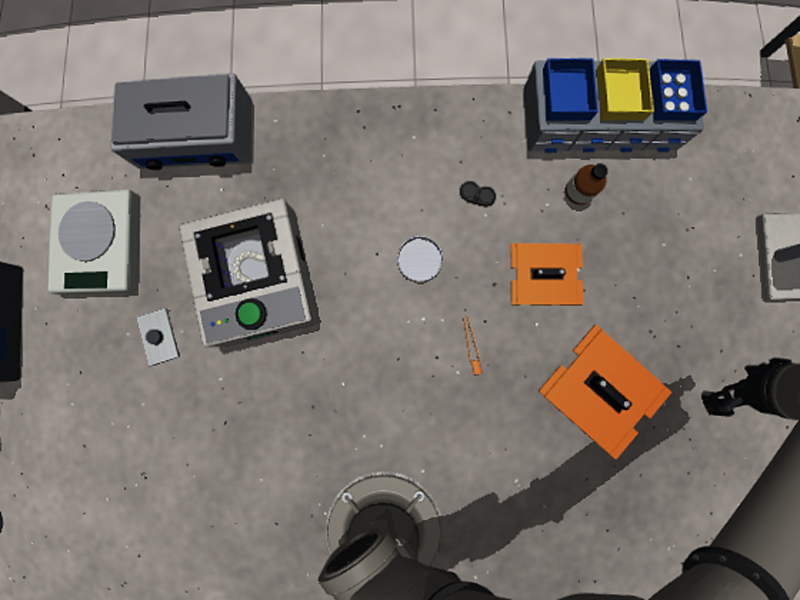

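The small cover lies at about (547,273) in the enlarged top view. The larger look-alike is at (607,392), and the grey box at right with a bar handle (105,165) isn't it either. The UV box is at (245,265) with its green button at (250,314). I'll measure both orange plates to confirm which is the smaller one.

```bash
python3 - <<'E'
from h import *
for n in ("top","scene"):
    p=r.grab_frame(n); hsv=cv2.cvtColor(p["pixels"],cv2.COLOR_RGB2HSV)
    m=cv2.inRange(hsv,(5,150,120),(20,255,255)); m=cv2.morphologyEx(m,cv2.MORPH_CLOSE,np.ones((3,3)))
    for c in cv2.findContours(m,cv2.RETR_EXTERNAL,2)[0]:
        if cv2.contourArea(c)<800: continue
        P=np.array([at(p,q[0],.005)[:2] for q in c])
        (cx,cy),s,a=cv2.minAreaRect((P*1000).astype(np.float32)); print(n,"cover",cx,cy,s,a)
    if n=="top":
        c=p["pixels"][150:290,340:490,::-1]; cv2.imwrite("pics/c.png",cv2.resize(c,None,fx=4,fy=4,interpolation=cv2.INTER_CUBIC))
    g=cv2.inRange(hsv,(50,120,60),(75,255,255))
    for c in cv2.findContours(g,cv2.RETR_EXTERNAL,2)[0]:
        if cv2.contourArea(c)<60: continue
        P=np.array([at(p,q[0],.137)[:2] for q in c]); print(n,"green",cv2.minAreaRect((P*1000).astype(np.float32)))
o=r.get_obs();print(R.from_rotvec(o["orientation"]).as_matrix().round(3))
E
```

```text
top cover 274.21160888671875 -472.902099609375 (219.0133056640625, 186.87684631347656) 46.85720443725586
top cover 525.6585083007812 -358.5673828125 (149.82818603515625, 128.1367645263672) 87.51448059082031
top green ((449.2735290527344, 235.99888610839844), (38.914955139160156, 37.80355453491211), 88.72457885742188)
scene cover 526.8095703125 -358.195556640625 (152.2659912109375, 133.8814239501953) 88.5107192993164
scene cover 273.923583984375 -471.9720458984375 (225.38063049316406, 191.73175048828125) 46.79604721069336
scene cover -342.830322265625 1503.7144775390625 (105.77005004882812, 1129.958984375) 45.44851303100586
scene green ((454.1320495605469, 235.0449981689453), (42.88018798828125, 45.185665130615234), 23.190704345703125)
[[ 0.897  0.443  0.   ]
 [ 0.443 -0.897  0.   ]
 [ 0.     0.    -1.   ]]
```

View pics/c.png

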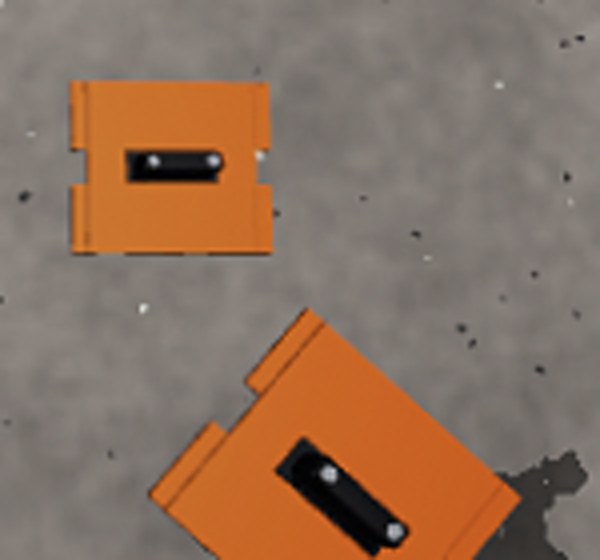

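The small cover measures 152 × 130 mm with a notch in each end, so it's the right one. The other measures about 219 × 187 mm. Centre is about (0.526, -0.358), long axis near world y.

```bash
cat >> h.py <<'E'
def go(pos,yaw,base=None):
    "row (scaled) from measured or commanded (pos,yaw) pose to pos,yaw(deg), tool down"
    o=r.get_obs(); p=np.array(o["tcp_pos"]); M=R.from_rotvec(o["orientation"]).as_matrix()
    if base: p=np.array(base[0],float); a=np.radians(base[1]); M=np.array([[np.cos(a),np.sin(a),0],[np.sin(a),-np.cos(a),0],[0,0,-1]])
    a=np.radians(yaw); T=np.array([[np.cos(a),np.sin(a),0],[np.sin(a),-np.cos(a),0],[0,0,-1]])
    return np.round(np.r_[M.T@(np.array(pos)-p)/.25, R.from_matrix(M.T@T).as_rotvec()/(np.pi/2)],4).tolist()
E
python3 - <<'E'
from h import *
print(go((.45,-.46,.18),60)); print(go((.526,-.3585,.13),88,((.45,-.46,.18),60)))
E
```

```text
[0.799, -0.2532, 0.2052, 0.0, -0.0, -0.3746]
[0.5036, 0.0603, 0.2, 0.0, 0.0, -0.3111]
```

Request:
apply_moves:
  rows:
    - [0.8,-0.25,0.2,0,0,-0.375]
    - [0.8,-0.25,0.2,0,0,-0.375]
    - [0.8,-0.25,0.2,0,0,-0.375]
    - [0.8,-0.25,0.2,0,0,-0.375]
    - [0.8,-0.25,0.2,0,0,-0.375]
  claw: 1

```text
clock: 1.62
tcp_pos: [0.4523, -0.4586, 0.1809]
orientation: [-2.717, -1.575, -0.001]
contact_force: [-0.9, 0.1, -0.4]
grip_width: 0.0854
gripper_force: 0.0
```

Request:
apply_moves:
  rows:
    - [0.5,0.06,0.2,0,0,-0.31]
    - [0.5,0.06,0.2,0,0,-0.31]
    - [0.5,0.06,0.2,0,0,-0.31]
    - [0.5,0.06,0.2,0,0,-0.31]

```text
clock: 2.12
tcp_pos: [0.5252, -0.3613, 0.1312]
orientation: [2.265, 2.177, -0.002]
contact_force: [0.1, -1.0, -0.5]
grip_width: 0.0853
gripper_force: 0.0
```

```bash
python3 - <<'E'
from h import *
o=r.get_obs();M=R.from_rotvec(o["orientation"]).as_matrix();print(o["clock"],o["tcp_pos"],np.degrees(np.arctan2(M[1,0],M[0,0])),M[2])
p=r.grab_frame("wrist");cv2.imwrite("pics/w1.png",p["pixels"][:,:,::-1])
print(p["eye"],[(d["point"],d["conf"],at(p,d["point"],.028)) for d in r.landmark_of(p,"cover_grip")])
hsv=cv2.cvtColor(p["pixels"],cv2.COLOR_RGB2HSV)
m=cv2.inRange(hsv,(5,150,120),(20,255,255)); m=cv2.morphologyEx(m,cv2.MORPH_CLOSE,np.ones((3,3)))
for c in cv2.findContours(m,cv2.RETR_EXTERNAL,2)[0]:
    if cv2.contourArea(c)<800: continue
    P=np.array([at(p,q[0],.005)[:2] for q in c]); print(cv2.boundingRect(c),cv2.minAreaRect((P*1000).astype(np.float32)))
E
```

```text
2.125 [ 0.52521916 -0.36133252  0.13121632] 87.74385899928248 [-8.21717084e-04 -6.98898661e-04 -9.99999418e-01]
[ 0.52847975 -0.27882919  0.273785  ] [([1.6, 337.4], 0.92, array([ 0.26014618, -0.48116092,  0.028     ])), ([279.4, 203.6], 0.91, array([ 0.52417902, -0.36034176,  0.028     ]))]
(0, 196, 153, 152) ((301.01422119140625, -453.62628173828125), (148.3641357421875, 147.1999969482422), 56.584617614746094)
(0, 176, 69, 55) ((305.87066650390625, -359.9410400390625), (11.937738418579102, 64.99150085449219), 46.69823455810547)
(200, 99, 162, 170) ((525.5355834960938, -356.1463623046875), (152.25636291503906, 130.1771697998047), 88.23834228515625)
```

View pics/w1.png

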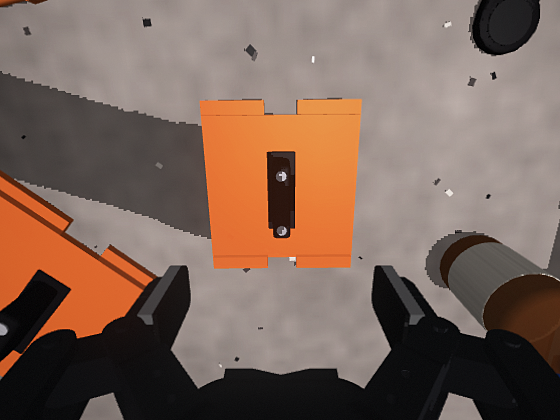

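The wrist view shows the small cover at (281,184), with its handle between the fingers. Measured centre is (0.5255, -0.3575), which agrees with the top view. Next: descend, grip, and lift slightly.

Request:
apply_moves:
  rows:
    - [0.015,0,0.24,0,0,-0.005]
    - [0.015,0,0.4,0,0,-0.005]
    - [0.015,0,0.476,0,0,-0.005]
    - [0.015,0,0.476,0,0,-0.005]
    - [0.015,0,0.476,0,0,-0.005]

```text
clock: 2.85
tcp_pos: [0.5272, -0.3574, 0.0142]
orientation: [2.252, 2.186, 0.001]
contact_force: [0.5, -0.5, 0.9]
grip_width: 0.0853
gripper_force: 0.0
```

Request:
apply_moves:
  rows:
    - [0,0,0,0,0,0]
    - [0,0,0,0,0,0]
    - [0,0,0,0,0,0]
    - [0,0,0,0,0,0]
    - [0,0,0,0,0,0]
  claw: 0
  newtons: 90

```text
clock: 3.48
tcp_pos: [0.5264, -0.3562, 0.0127]
orientation: [2.252, 2.19, 0.0]
contact_force: [-1.1, 0.7, 4.2]
grip_width: 0.0124
gripper_force: 89.5
```

Request:
apply_moves:
  rows:
    - [0,0,-0.05,0,0,0]
    - [0,0,-0.25,0,0,0]
    - [0,0,-0.5,0,0,0]
    - [0,0,-0.75,0,0,0]
    - [0,0,-0.95,0,0,0]

```text
clock: 4.1
tcp_pos: [0.5262, -0.356, 0.2532]
orientation: [2.251, 2.189, 0.001]
contact_force: [0.9, -0.3, -1.1]
grip_width: 0.0128
gripper_force: 88.6
```

```bash
python3 - <<'E'
from h import *
o=r.get_obs();M=R.from_rotvec(o["orientation"]).as_matrix();print(o["tcp_pos"],np.degrees(np.arctan2(M[1,0],M[0,0])),o["contact_force"],o["gripper_force"])
p=r.grab_frame("top");c=p["pixels"][110:270,110:240,::-1];cv2.imwrite("pics/b.png",cv2.resize(c,None,fx=3.7,fy=3.7,interpolation=cv2.INTER_CUBIC))
# box deck edges & dark frame
hsv=cv2.cvtColor(p["pixels"],cv2.COLOR_RGB2HSV)
k=np.zeros(hsv.shape[:2],np.uint8);k[135:225,120:215]=255
m=cv2.inRange(hsv,(0,0,0),(180,255,60))&k; m=cv2.morphologyEx(m,cv2.MORPH_CLOSE,np.ones((3,3)))
for c in cv2.findContours(m,cv2.RETR_EXTERNAL,2)[0]:
    if cv2.contourArea(c)<500: continue
    P=np.array([at(p,q[0],.127)[:2] for q in c]); print("frame",cv2.minAreaRect((P*1000).astype(np.float32)))
E
```

```text
[ 0.52624561 -0.3560136   0.2532482 ] 88.39357816043933 [ 0.94466851 -0.29715138 -1.05681217] 88.59464764595032
frame ((559.256103515625, 257.40106201171875), (138.93136596679688, 158.0779571533203), 12.25804615020752)
```

View pics/b.png

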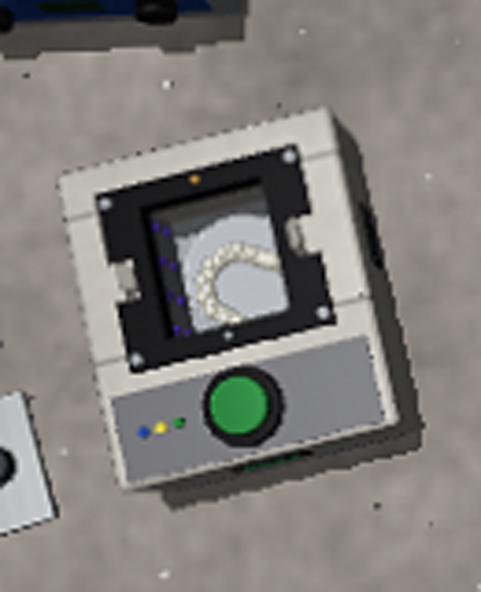

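The box crop shows the frame's screws and both hooks, left at (123,278) and right at (295,235). The brass pin is at (195,180), the ejector pin at (228,335) and the green button at (240,405). The frame measures 139 × 158 mm, as expected, with centre (0.559, 0.257) and yaw 12.3°. I'll carry the cover over.

Request:
apply_moves:
  rows:
    - [0.14,0,0,0,0,0]
    - [0.36,0,0,0,0,0]
    - [0.58,0.01,0,0,0,0]
    - [0.8,0.02,0,0,0,0]
    - [1.0,0.02,0,0,0,0]

```text
clock: 4.78
tcp_pos: [0.5378, -0.104, 0.25]
orientation: [2.251, 2.191, 0.0]
contact_force: [0.6, 0.3, -2.3]
grip_width: 0.0125
gripper_force: 88.7
```

Request:
apply_moves:
  rows:
    - [0.2,0,0,0,0,-0.03]
    - [0.4,0.01,0,0,0,-0.06]
    - [0.6,0.02,0,0,0,-0.1]
    - [0.8,0.03,0,0,0,-0.15]
    - [0.9,0.03,0,0,0,-0.15]

```text
clock: 5.4
tcp_pos: [0.5513, 0.122, 0.2501]
orientation: [-1.973, -2.444, -0.002]
contact_force: [-0.1, -1.1, -1.8]
grip_width: 0.0127
gripper_force: 88.7
```

```bash
python3 - <<'E'
from h import *
o=r.get_obs();M=R.from_rotvec(o["orientation"]).as_matrix();y=np.degrees(np.arctan2(M[1,0],M[0,0]));print(o["tcp_pos"],y,o["contact_force"],o["gripper_force"])
p=r.grab_frame("wrist");cv2.imwrite("pics/w2.png",p["pixels"][:,:,::-1]);print(p["intrinsics"][0],p["dist"],(p["eye"]-o["tcp_pos"])@M)
print(go((.559,.257,.19),102.3))
E
```

```text
[0.55128548 0.12195891 0.25010435] 102.160711537396 [-0.10122382 -1.11648665 -1.82662619] 88.68994116783142
[318.13515432   0.         280.58831666] [0.01608653 0.         0.         0.         0.        ] [ 0.08239263  0.00019599 -0.14266207]
[0.5082, 0.1435, 0.2426, 0.0006, -0.002, -0.0001]
```

View pics/w2.png

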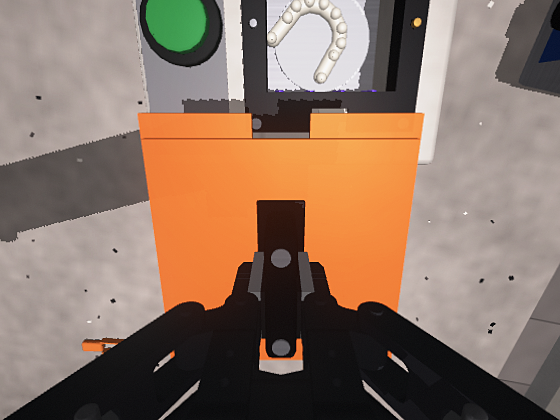

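The wrist view shows the cover's front notch at columns 252–311, floor at row 138. The frame's pins are at (253,22) and (417,22). These give the frame position and height relative to the cover.

```bash
cat > m.py <<'E'
from h import *
from scipy.optimize import brentq
def blob(p,uv,w=7):
    u,v=map(int,uv); g=p["pixels"][max(v-w,0):v+w+1,u-w:u+w+1].astype(float).max(2); g=np.clip(g-np.median(g)-30,0,None)
    yy,xx=np.mgrid[0:g.shape[0],0:g.shape[1]]; return (xx*g).sum()/g.sum()+u-w,(yy*g).sum()/g.sum()+max(v-w,0)
def pins(p,a,b):
    a,b=blob(p,a),blob(p,b); f=lambda z:np.linalg.norm(at(p,a,z)-at(p,b,z))-.122
    z=brentq(f,.09,.18); A,B=at(p,a,z),at(p,b,z); return a,b,z,(A+B)/2,np.degrees(np.arctan2(*(B-A)[1::-1]))
E
python3 - <<'E'
from m import *
p=r.grab_frame("wrist");o=r.get_obs();M=R.from_rotvec(o["orientation"]).as_matrix();t=np.array(o["tcp_pos"])
a,b,z,c,yaw=pins(p,(253,22),(417,22)); print("pins",a,b,"z",z,"ctr",c,"yaw",yaw)
for zz in (.122,.132,.142): A,B=at(p,a,zz),at(p,b,zz);print(zz,(A+B)/2,np.linalg.norm(A-B))
# notch: columns of edges in row ~126, floor row in col 281
g=p["pixels"].astype(int); og=(g[:,:,0]-g[:,:,2])
print("row127",[(i,og[127,i]) for i in range(248,257)],[(i,og[127,i]) for i in range(306,315)]); print("col",[(i,og[i,270],og[i,290]) for i in range(130,142)])
for uv in ((252,127),(311,127),(270,137.5),(290,137.5),(200,113),(360,113)):
    print(uv,((at(p,uv,t[2]-.0127+.005)-t)@M*1000).round(1))
print(t)
E
```

```text
pins (np.float64(252.94692569597436), np.float64(26.788704185860205)) (np.float64(416.0478853046595), np.float64(26.567025089605735)) z 0.12388610377920957 ctr [0.56251785 0.26359582 0.1238861 ] yaw 12.161747544089728
0.122 [0.56272042 0.26400552 0.122     ] 0.12285459294882306
0.132 [0.5616464  0.26183332 0.132     ] 0.11832359651987166
0.142 [0.56057237 0.25966112 0.142     ] 0.11379260009092047
row127 [(248, np.int64(172)), (249, np.int64(172)), (250, np.int64(177)), (251, np.int64(160)), (252, np.int64(54)), (253, np.int64(-3)), (254, np.int64(5)), (255, np.int64(7)), (256, np.int64(8))] [(306, np.int64(23)), (307, np.int64(21)), (308, np.int64(14)), (309, np.int64(39)), (310, np.int64(170)), (311, np.int64(166)), (312, np.int64(161)), (313, np.int64(160)), (314, np.int64(161))]
col [(130, np.int64(24), np.int64(22)), (131, np.int64(25), np.int64(25)), (132, np.int64(25), np.int64(25)), (133, np.int64(27), np.int64(25)), (134, np.int64(27), np.int64(27)), (135, np.int64(25), np.int64(25)), (136, np.int64(14), np.int64(15)), (137, np.int64(8), np.int64(9)), (138, np.int64(109), np.int64(108)), (139, np.int64(181), np.int64(180)), (140, np.int64(172), np.int64(169)), (141, np.int64(169), np.int64(167))]
(252, 127) [ 72.2 -12.6   7.8]
(311, 127) [72.2 14.6  7.8]
(270, 137.5) [67.4 -4.4  7.8]
(290, 137.5) [67.4  5.   7.8]
(200, 113) [ 78.3 -36.1   7.8]
(360, 113) [78.3 36.7  7.9]
[0.55112298 0.1225216  0.25007661]
```

```bash
python3 - <<'E'
from m import *
p=r.grab_frame("wrist");o=r.get_obs();M=R.from_rotvec(o["orientation"]).as_matrix();t=np.array(o["tcp_pos"])
print(t); g=p["pixels"].max(2); print(g[10:36,244:264:2]); print(g[10:36,408:428:2])
C=M.T@R.from_rotvec(p["attitude"]).as_matrix(); print(C.round(4)); np.save("C.npy",C)
w=cv2.imread("pics/w1.png")[:,:,::-1].astype(int); og=w[:,:,0]-w[:,:,2]
print("w1 top floor",og[108:120,281],"bottom",og[252:264,281], "topend",og[95:104,240],"botend",og[263:273,240])
a=np.radians(87.744);M1=np.array([[np.cos(a),np.sin(a),0],[np.sin(a),-np.cos(a),0],[0,0,-1]])
q=dict(p);q["eye"]=np.array([ 0.52847975,-0.27882919,0.273785]);q["attitude"]=R.from_matrix(M1@C).as_rotvec()
for v in (114,258,99,268): print(v,at(q,(281,v),.005))
E
```

```text
[0.55141632 0.11995047 0.24985154]
[[ 49  49  50  50  51  51  52  54  53  54]
 [ 48  50  50  52  50  50  52  52  54  53]
 [ 48  50  51  50  49  52  51  52  53  54]
 [ 50  51  50  52  50  51  53  52  53  53]
 [ 50  51  51  50  52  54  53  53  52  54]
 [ 51  51  51  50  52  52  52  52  54  54]
 [ 50  52  50  51  52  53  52  53  55  54]
 [ 49  49  50  51  53  50  52  53  55  55]
 [ 51  52  51  50  44  46  52  55  54  55]
 [ 49  52  50  46  65  61  44  54  54  54]
 [ 50  51  51  51 222 227  44  53  55  55]
 [ 50  50  49 131 212 224 128  52  54  55]
 [ 51  51  46 198 204 214 235  49  56  57]
 [ 51  54  45 213 205 214 235  46  56  55]
 [ 52  53  17 215 204 220 239  44  55  55]
 [ 50  53  18 189 207 225 242  49  55  56]
 [ 52  53  50 107 215 236 163  50  56  58]
 [ 51  53  52  55 195 239  61  53  56  56]
 [ 50  53  53  20  63  62  63  54  56  55]
 [ 51  52  55  21  30  48  53  56  55  57]
 [ 51  53  55  54  53  55  56  56  57  57]
 [ 51  55  55  54  55  55  56  55  58  58]
 [ 51  55  55  53  55  55  56  55  56  57]
 [ 52  54  54  54  56  57  55  56  56  58]
 [ 53  54  55  54  55  56  56  58
[... 935 characters left out ...]
  41  39  39  31 236]
 [ 42  43  43  42  39  40  40  41  30 233]
 [ 44  41  41  42  41  41  41  40  29 234]
 [ 43  42  41  41  42  40  41  39  25 234]
 [ 44  43  41  43  44  38  40  39  20 236]
 [ 43  43  43  40  41  44  41  39  19 238]]
[[ 0.0017  0.9489  0.3156]
 [ 1.     -0.0013 -0.0015]
 [-0.001   0.3156 -0.9489]]
w1 top floor [ 20  21  20  20  19  14  63 181 167 164 165 164] bottom [177 177 177 181 192  57   9  19  21  22  19  19] topend [ 19  20  17  11  23 134 179 170 168] botend [175 175 174 178 193  55   7  19  19  20]
114 [ 0.5286449  -0.29080304  0.005     ]
258 [ 0.52378347 -0.42136755  0.005     ]
99 [ 0.52907391 -0.27927774  0.005     ]
268 [ 0.52338787 -0.43198955  0.005     ]
```

Request:
apply_moves:
  rows:
    - [0,0,0,0,0,0]
    - [0,0,0,0,0,0]
    - [0,0,0,0,0,0]
    - [0,0,0,0,0,0]

```text
clock: 6.05
tcp_pos: [0.5521, 0.1179, 0.2498]
orientation: [1.98, 2.439, -0.0]
contact_force: [-0.6, 0.7, -1.1]
grip_width: 0.0129
gripper_force: 88.7
```

```bash
cat >> m.py <<'E'
C=np.load("C.npy"); E=np.array([.0824,.0002,-.1427])
def tool(p,uv,z):
    "pixel -> tool-frame point at tool-frame height z"
    q=dict(p); q["eye"]=E; q["attitude"]=R.from_matrix(C).as_rotvec(); return at(q,uv,z)
def rel(p,a,b):
    a,b=blob(p,a),blob(p,b); a,b=blob(p,a),blob(p,b)
    z=brentq(lambda z:np.linalg.norm(tool(p,a,z)-tool(p,b,z))-.122,0,.3); A,B=tool(p,a,z),tool(p,b,z)
    return a,b,(A+B)/2,np.degrees(np.arctan2((B-A)[0],(B-A)[1]))
E
python3 - <<'E'
from m import *
for i in range(4):
    p=r.grab_frame("wrist");o=r.get_obs();a,b,c,yaw=rel(p,(253,23),(417,23))
    print(np.round(o["tcp_pos"],4),np.round(p["eye"],4),np.round(a,2),np.round(b,2),c.round(4),yaw.round(2))
g=p["pixels"].astype(int); og=(g[:,:,0]-g[:,:,2])
print("rows",og[134:142,262:302:5].T); print("L",og[118:134:3,249:256]); print("R",og[118:134:3,306:314])
for uv in ((252,127),(309.5,127),(270,138),(290,138)): print(uv,tool(p,uv,.0077).round(4))
E
```

```text
[0.5521 0.1181 0.2498] [0.5353 0.1987 0.3925] [251.81  16.04] [417.27  14.2 ] [0.1404 0.0401 0.1258] 0.51
[0.552  0.1182 0.2498] [0.5353 0.1988 0.3925] [251.85  16.22] [417.2   14.55] [0.1403 0.0401 0.1259] 0.46
[0.5521 0.1183 0.2498] [0.5353 0.1989 0.3925] [251.92  16.48] [417.23  14.73] [0.1401 0.0402 0.1259] 0.48
[0.552  0.1184 0.2498] [0.5353 0.199  0.3925] [251.95  16.59] [417.18  14.91] [0.1401 0.0402 0.126 ] 0.46
rows [[ 20  20  17  12  90 165 177 172]
 [ 18  19  16  12  91 164 174 170]
 [ 19  19  15  12  91 165 174 168]
 [ 19  18  15  10  90 162 173 169]
 [ 20  19  15  11  89 162 171 167]
 [ 20  19  15  11  90 162 171 168]
 [ 19  19  16  11  90 162 171 167]
 [ 19  20  15  11  90 162 171 168]]
L [[172 175 133  21  -2   5   6]
 [172 178 159  53  -3   3   5]
 [172 177 158  46  11   7   5]
 [172 178 158  48  11  19  20]
 [170 174 184  64   9  16  20]
 [171 173 183  85   6  16  18]]
R [[ 19  17  11  23 133 168 161 160]
 [ 19  18  12  22 140 170 162 160]
 [ 20  20  12  37 168 167 162 161]
 [ 17  15   8  38 170 167 161 163]
 [ 20  17   8  45 175 166 162 162]
 [ 19  17   7  49 174 166 163 162]]
(252, 127) [ 0.0699 -0.0128  0.0077]
(309.5, 127) [0.07   0.0137 0.0077]
(270, 138) [ 0.065  -0.0045  0.0077]
(290, 138) [0.065  0.0048 0.0077]
```

Settled, relative measurement: the frame centre is (+0.1396, +0.0397) m from the cover in the tool frame, with a 0.5° turn needed. The pin tops give a seat height of about 0.119, which is inside the allowed range. I'll move to hover about 20 mm above the hooks.

Request:
apply_moves:
  rows:
    - [0.14,0.04,0,0,0,-0.005]
    - [0.28,0.08,0.05,0,0,-0.005]
    - [0.42,0.12,0.15,0,0,-0.005]
    - [0.558,0.159,0.25,0,0,-0.005]
    - [0.558,0.159,0.31,0,0,-0.005]

```text
clock: 6.88
tcp_pos: [0.5607, 0.2669, 0.1711]
orientation: [-1.962, -2.45, -0.001]
contact_force: [-0.4, -0.6, -2.2]
grip_width: 0.0126
gripper_force: 88.6
```

Request:
apply_moves:
  rows:
    - [0,0,0,0,0,0]
    - [0,0,0,0,0,0]
    - [0,0,0,0,0,0]
    - [0,0,0,0,0,0]
    - [0,0,0,0,0,0]

```text
clock: 7.5
tcp_pos: [0.5624, 0.2629, 0.1727]
orientation: [1.97, 2.447, 0.001]
contact_force: [0.1, -0.7, -1.7]
grip_width: 0.0125
gripper_force: 88.6
```

```bash
python3 - <<'E'
from m import *
p=r.grab_frame("wrist");o=r.get_obs();M=R.from_rotvec(o["orientation"]).as_matrix();print(o["tcp_pos"],np.degrees(np.arctan2(M[1,0],M[0,0])),o["contact_force"])
cv2.imwrite("pics/w3.png",cv2.resize(p["pixels"][60:180,190:370,::-1],None,fx=4,fy=4,interpolation=cv2.INTER_CUBIC))
E
```

```text
[0.56230004 0.26299829 0.17257836] 102.3234411556182 [-0.46599928 -0.67090052 -1.29659537]
```

View pics/w3.png

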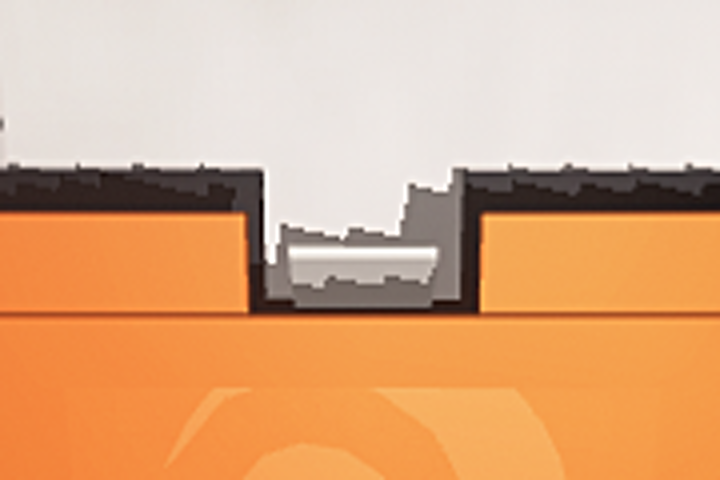

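The crop shows the front hook (columns 288–438) centred in the notch (250–479). Its edges are at rows 247–308 and the notch floor is at row 313.

```bash
python3 - <<'E'
from m import *
p=r.grab_frame("wrist");o=r.get_obs();print(o["tcp_pos"])
tz=o["tcp_pos"][2]
f=lambda u,v,z:(tool(p,(190+u/4,60+v/4),z)*1000).round(2)
print("floor",f(364,313,.0077),"notch L,R",f(250,270,.0077),f(479,270,.0077))
for s in (.117,.119,.121):
    print(s,"hooktop",f(288,247,tz-s-.019),f(438,247,tz-s-.019),"mid",f(363,280,tz-s-.013),"low",f(363,308,tz-s-.007),"frame edge",f(130,165,tz-s),f(600,168,tz-s))
E
```

```text
[0.56225542 0.26301761 0.17248519]
floor [64.86  0.58  7.7 ] notch L,R [ 69.71 -12.56   7.7 ] [69.75 13.81  7.7 ]
0.117 hooktop [70.35 -9.74 36.49] [70.38 10.73 36.49] mid [65.42  0.52 42.49] low [60.83  0.53 48.49] frame edge [ 80.74 -33.94  55.49] [80.43 35.58 55.49]
0.119 hooktop [70.48 -9.63 34.49] [70.51 10.61 34.49] mid [65.6   0.51 40.49] low [61.06  0.53 46.49] frame edge [ 80.75 -33.59  53.49] [80.45 35.22 53.49]
0.121 hooktop [70.61 -9.51 32.49] [70.65 10.5  32.49] mid [65.79  0.51 38.49] low [61.28  0.53 44.49] frame edge [ 80.77 -33.25  51.49] [80.47 34.86 51.49]
```

The cover and frame centres agree to about 0.3 mm. I'll lower quickly to just above the ramps, then in small force-watched steps.

Request:
apply_moves:
  rows:
    - [0,0,0.03,0,0,0]
    - [0,0,0.06,0,0,0]
    - [0,0,0.085,0,0,0]
    - [0,0,0.085,0,0,0]

```text
clock: 8.1
tcp_pos: [0.5617, 0.2628, 0.1501]
orientation: [-1.969, -2.447, 0.002]
contact_force: [0.9, 0.3, -0.2]
grip_width: 0.0125
gripper_force: 88.6
```

Request:
apply_moves:
  rows:
    - [0,0,0.008,0,0,0]
    - [0,0,0.016,0,0,0]
    - [0,0,0.02,0,0,0]
    - [0,0,0.02,0,0,0]

```text
clock: 8.6
tcp_pos: [0.5622, 0.2631, 0.146]
orientation: [1.97, 2.447, -0.0]
contact_force: [0.1, -0.5, -1.0]
grip_width: 0.0123
gripper_force: 88.6
```

Request:
apply_moves:
  rows:
    - [0,0,0.006,0,0,0]
    - [0,0,0.012,0,0,0]
    - [0,0,0.012,0,0,0]

```text
clock: 8.98
tcp_pos: [0.5625, 0.2633, 0.1434]
orientation: [1.97, 2.447, 0.001]
contact_force: [0.1, 0.4, 1.1]
grip_width: 0.0126
gripper_force: 89.0
```

Request:
apply_moves:
  rows:
    - [0,0,0.004,0,0,0]
    - [0,0,0.008,0,0,0]
    - [0,0,0.008,0,0,0]

```text
clock: 9.35
tcp_pos: [0.5627, 0.2635, 0.1417]
orientation: [1.97, 2.447, 0.002]
contact_force: [-0.8, -0.8, 4.5]
grip_width: 0.0126
gripper_force: 89.6
```

Request:
apply_moves:
  rows:
    - [0,0,0.004,0,0,0]
    - [0,0,0.008,0,0,0]
    - [0,0,0.008,0,0,0]

```text
clock: 9.72
tcp_pos: [0.5631, 0.2637, 0.1404]
orientation: [1.969, 2.446, 0.004]
contact_force: [-0.5, 0.2, 8.1]
grip_width: 0.0125
gripper_force: 90.3
```

Request:
apply_moves:
  rows:
    - [0,0,0.004,0,0,0]
    - [0,0,0.008,0,0,0]
    - [0,0,0.008,0,0,0]

```text
clock: 10.1
tcp_pos: [0.5635, 0.264, 0.1392]
orientation: [1.969, 2.446, 0.005]
contact_force: [-0.9, -1.6, 13.0]
grip_width: 0.0124
gripper_force: 91.0
```

Request:
apply_moves:
  rows:
    - [0,0,0.004,0,0,0]
    - [0,0,0.008,0,0,0]
    - [0,0,0.008,0,0,0]

```text
clock: 10.48
tcp_pos: [0.5635, 0.2637, 0.1367]
orientation: [1.969, 2.446, 0.004]
contact_force: [-0.2, -0.1, 9.9]
grip_width: 0.0125
gripper_force: 90.5
```

Request:
apply_moves:
  rows:
    - [0,0,0.004,0,0,0]
    - [0,0,0.006,0,0,0]
    - [0,0,0.006,0,0,0]

```text
clock: 10.85
tcp_pos: [0.5635, 0.2637, 0.1356]
orientation: [1.969, 2.446, 0.004]
contact_force: [-1.4, -1.0, 13.7]
grip_width: 0.0126
gripper_force: 90.8
```

Request:
apply_moves:
  rows:
    - [0,0,0.004,0,0,0]
    - [0,0,0.004,0,0,0]
    - [0,0,0.004,0,0,0]

```text
clock: 11.22
tcp_pos: [0.5635, 0.2637, 0.1347]
orientation: [1.969, 2.445, 0.004]
contact_force: [-1.1, -2.2, 14.2]
grip_width: 0.0126
gripper_force: 91.0
```

Request:
apply_moves:
  rows:
    - [0,0,0.004,0,0,0]
    - [0,0,0.004,0,0,0]
    - [0,0,0.004,0,0,0]

```text
clock: 11.6
tcp_pos: [0.5635, 0.2636, 0.133]
orientation: [1.969, 2.446, 0.004]
contact_force: [-0.5, -0.5, 9.3]
grip_width: 0.0123
gripper_force: 90.2
```

Request:
apply_moves:
  rows:
    - [0,0,0.003,0,0,0]
    - [0,0,0.003,0,0,0]

```text
clock: 11.85
tcp_pos: [0.5635, 0.2637, 0.1327]
orientation: [1.969, 2.446, 0.004]
contact_force: [-1.7, -1.8, 11.9]
grip_width: 0.0122
gripper_force: 90.7
```

Request:
apply_moves:
  rows:
    - [0,0,0.003,0,0,0]
    - [0,0,0.003,0,0,0]

```text
clock: 12.1
tcp_pos: [0.5635, 0.2637, 0.1322]
orientation: [1.969, 2.445, 0.004]
contact_force: [-0.8, -2.1, 14.1]
grip_width: 0.0128
gripper_force: 91.2
```

Request:
apply_moves:
  rows:
    - [0,0,0.003,0,0,0]
    - [0,0,0.003,0,0,0]

```text
clock: 12.35
tcp_pos: [0.5636, 0.2637, 0.1322]
orientation: [1.969, 2.445, 0.004]
contact_force: [-2.4, -4.0, 19.6]
grip_width: 0.0125
gripper_force: 91.8
```

Request:
apply_moves:
  rows:
    - [0,0,0.003,0,0,0]
    - [0,0,0.003,0,0,0]

```text
clock: 12.6
tcp_pos: [0.5636, 0.2637, 0.1322]
orientation: [1.969, 2.445, 0.004]
contact_force: [-4.8, -4.2, 24.8]
grip_width: 0.0125
gripper_force: 92.6
```

Hard seat reached at TCP z 0.1322. I'll relieve the push and check the front hook.

Request:
apply_moves:
  rows:
    - [0,0,-0.008,0,0,0]
    - [0,0,-0.016,0,0,0]
    - [0,0,-0.016,0,0,0]

```text
clock: 12.98
tcp_pos: [0.5634, 0.2636, 0.1331]
orientation: [1.97, 2.446, 0.004]
contact_force: [4.6, 1.1, 3.7]
grip_width: 0.0124
gripper_force: 89.4
```

```bash
python3 - <<'E'
from m import *
p=r.grab_frame("wrist");o=r.get_obs();print(o["tcp_pos"],o["contact_force"])
a=p["pixels"][60:180,190:370,::-1]
q=r.grab_frame("scene")["pixels"][150:290,320:480,::-1]
cv2.imwrite("pics/w4.png",np.vstack([cv2.resize(a,(420,280),interpolation=cv2.INTER_CUBIC),cv2.resize(q,(420,320),interpolation=cv2.INTER_CUBIC)]))
E
```

```text
[0.56337756 0.26362966 0.13311911] [4.15597818 1.47672112 4.45538031]
```

View pics/w4.png

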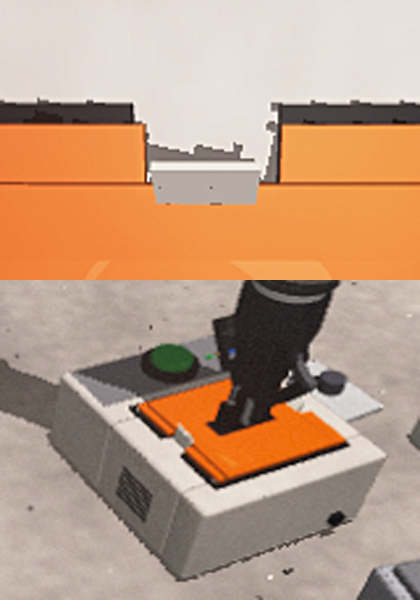

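The front barb is now over the plate and the cover rests 0.9 mm above the seat, at catch height. I'll test both hooks with a light upward tug.

Request:
apply_moves:
  rows:
    - [0,0,-0.006,0,0,0]
    - [0,0,-0.012,0,0,0]
    - [0,0,-0.012,0,0,0]

```text
clock: 13.45
tcp_pos: [0.5632, 0.2635, 0.1334]
orientation: [-1.969, -2.447, -0.003]
contact_force: [11.4, 7.8, -15.2]
grip_width: 0.0125
gripper_force: 88.7
```

It holds against a 15 N pull. I'll relax and release.

Request:
apply_moves:
  rows:
    - [0,0,0.007,0,0,0]
    - [0,0,0.007,0,0,0]

```text
clock: 13.7
tcp_pos: [0.563, 0.2635, 0.1332]
orientation: [1.97, 2.447, 0.003]
contact_force: [7.6, 3.0, -3.2]
grip_width: 0.0123
gripper_force: 90.9
```

Request:
apply_moves:
  rows:
    - [0,0,0,0,0,0]
    - [0,0,0,0,0,0]
    - [0,0,0,0,0,0]
    - [0,0,0,0,0,0]
  claw: 0.5

```text
clock: 14.2
tcp_pos: [0.5619, 0.263, 0.1337]
orientation: [-1.97, -2.447, 0.001]
contact_force: [-0.2, -0.6, -0.5]
grip_width: 0.0426
gripper_force: 0.0
```

Request:
apply_moves:
  rows:
    - [0,0,-0.08,0,0,0]
    - [0,0,-0.2,0,0,0]
    - [0,0,-0.4,0,0,0]
    - [0,0,-0.48,0,0,0]

```text
clock: 14.7
tcp_pos: [0.5633, 0.2643, 0.2586]
orientation: [1.968, 2.446, 0.009]
contact_force: [0.7, -1.3, -0.9]
grip_width: 0.0426
gripper_force: 0.0
```

Request:
apply_moves:
  rows:
    - [-0.24,0,0,0,0,0]
    - [-0.4,0,0,0,0,0]
    - [-0.4,0,0,0,0,0]
    - [-0.4,0,0,0,0,0]
    - [-0.4,0,0,0,0,0]
  claw: 0

```text
clock: 15.32
tcp_pos: [0.583, 0.1671, 0.254]
orientation: [-1.967, -2.449, -0.001]
contact_force: [-0.7, -0.2, 0.7]
grip_width: -0.0002
gripper_force: 0.0
```

```bash
python3 - <<'E'
from m import *
p=r.grab_frame("wrist");o=r.get_obs();t=np.array(o["tcp_pos"]);print(t,o["contact_force"],o["grip_width"])
cv2.imwrite("pics/w5.png",p["pixels"][:,:,::-1])
hsv=cv2.cvtColor(p["pixels"],cv2.COLOR_RGB2HSV); g=cv2.inRange(hsv,(50,120,60),(75,255,255))
for c in cv2.findContours(g,cv2.RETR_EXTERNAL,2)[0]:
    if cv2.contourArea(c)<400: continue
    P=np.array([tool(p,q[0].astype(float),t[2]-.137)[:2] for q in c]); print("green",cv2.boundingRect(c),cv2.minEnclosingCircle((P*1000).astype(np.float32)))
    P=np.array([at(p,q[0].astype(float),.137)[:2] for q in c]); print(cv2.minEnclosingCircle((P*1000).astype(np.float32)))
a=np.radians(12.3);print("expected button",np.array([.5632,.2635])-.115*np.array([np.cos(a),np.sin(a)]))
E
```

```text
[0.58305979 0.16703344 0.25398529] [0.56308718 0.3071316  0.03676704] 8.161828441105173e-05
green (101, 43, 59, 62) ((99.35637664794922, -112.74736022949219), 22.084062576293945)
((451.28973388671875, 239.79469299316406), 22.101207733154297)
expected button [0.45083976 0.23900151]
```

View pics/w5.png

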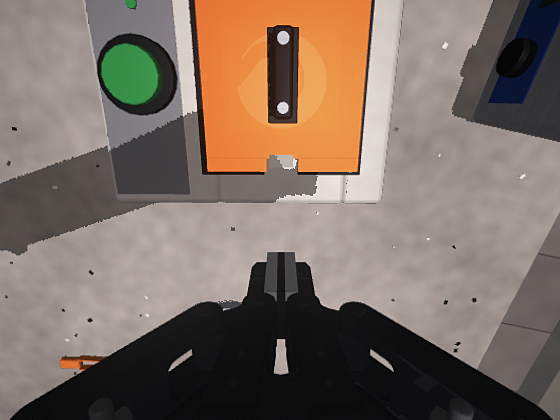

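The rear hook is also over the plate edge, at (285,162). The button is at (0.451, 0.240), matching the geometry to 1 mm. I'll move the shut fingers over it and press.

Request:
apply_moves:
  rows:
    - [0.1,-0.11,0.05,0,0,0]
    - [0.2,-0.23,0.1,0,0,0]
    - [0.3,-0.34,0.2,0,0,0]
    - [0.4,-0.45,0.3,0,0,0]
    - [0.4,-0.45,0.36,0,0,0]

```text
clock: 16.0
tcp_pos: [0.449, 0.2415, 0.163]
orientation: [-1.961, -2.453, 0.002]
contact_force: [-0.5, 0.3, 1.0]
grip_width: -0.0002
gripper_force: 0.0
```

Request:
apply_moves:
  rows:
    - [0,0,0,0,0,0]
    - [0,0,0.03,0,0,0]
    - [0,0,0.06,0,0,0]
    - [0,0,0.08,0,0,0]
    - [0,0,0.08,0,0,0]

```text
clock: 16.62
tcp_pos: [0.4522, 0.2388, 0.1434]
orientation: [-1.97, -2.447, 0.001]
contact_force: [-0.7, 0.4, 0.3]
grip_width: -0.0004
gripper_force: 0.0
```

Request:
apply_moves:
  rows:
    - [0,0,0.015,0,0,0]
    - [0,0,0.03,0,0,0]
    - [0,0,0.045,0,0,0]
    - [0,0,0.05,0,0,0]
    - [0,0,0.05,0,0,0]

```text
clock: 17.25
tcp_pos: [0.4525, 0.2391, 0.1315]
orientation: [1.97, 2.447, 0.0]
contact_force: [-0.1, -0.9, 4.6]
grip_width: -0.0003
gripper_force: 2.3
```

Request:
apply_moves:
  rows:
    - [0,0,0.006,0,0,0]
    - [0,0,0.012,0,0,0]
    - [0,0,0.012,0,0,0]

```text
clock: 17.62
tcp_pos: [0.4527, 0.2393, 0.1307]
orientation: [1.969, 2.446, 0.0]
contact_force: [-6.6, -5.1, 27.3]
grip_width: 0.0002
gripper_force: 13.6
```

The button is on its hard stop at z 0.1307. I'll let it go and retreat.

Request:
apply_moves:
  rows:
    - [0,0,-0.02,0,0,0]
    - [0,0,-0.1,0,0,0]
    - [0,0,-0.25,0,0,0]
    - [0,0,-0.45,0,0,0]
    - [0,0,-0.5,0,0,0]

```text
clock: 18.25
tcp_pos: [0.4534, 0.2401, 0.2562]
orientation: [1.969, 2.446, 0.007]
contact_force: [0.2, 1.1, -1.1]
grip_width: 0.0001
gripper_force: 0.0
```

Request:
apply_moves:
  rows:
    - [-0.24,0,-0.05,0,0,0]
    - [-0.48,0,-0.1,0,0,0]
    - [-0.6,0,-0.1,0,0,0]
    - [-0.6,0,-0.1,0,0,0]
    - [-0.6,0,-0.1,0,0,0]

```text
clock: 18.88
tcp_pos: [0.4837, 0.0934, 0.2776]
orientation: [-1.968, -2.447, 0.001]
contact_force: [-0.6, 0.7, -0.5]
grip_width: -0.0001
gripper_force: 0.0
```

```bash
python3 - <<'E'
from m import *
q=r.grab_frame("scene")["pixels"][150:290,320:480,::-1]; t=r.grab_frame("top")["pixels"][110:270,100:260,::-1]
cv2.imwrite("pics/f.png",np.hstack([cv2.resize(q,(400,350),interpolation=cv2.INTER_CUBIC),cv2.resize(t,(350,350),interpolation=cv2.INTER_CUBIC)]))
E
```

```text
(no output)
```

View pics/f.png

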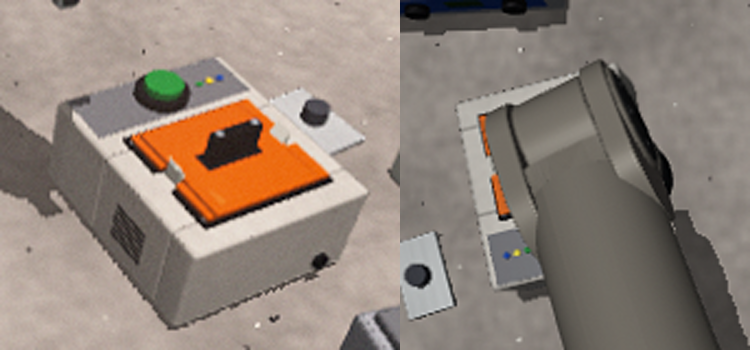

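The final view shows the cover flat under both hooks, at (175,170) and (285,130), and the button back out at (162,85).

```bash
python3 -c "
from bench import r
print(r.hand_in())"
```

```text
the job is handed in; nothing more can be done
None
```

The amber cover is seated with both hooks clicked over it, the start button was pressed fully in and released, and the job is handed in at about 19 s of the 61 s allowed; no verdict came back.

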